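# Switch on two of the microscope's light units

### The job

Four light units for the microscope stand on the bench, each with a coloured key on top. Switch on the blue one and after it the red one by pressing each key gently with the fingertips all the way in, where it stays; then withdraw. Do not touch the green and yellow units, lift, shove or tip any unit, or disturb the dish, slide box and bottle.

Things in the scene. Friction and masses are not known exactly. Their poses are not given: they have to be found in the camera images.
- blue_unit: Light unit with the blue key: a loose light-grey box on four rubber feet, 76 x 76 mm, top face 50 mm above the table, about 0.5 kg. Origin at the centre of its underside, z up; a blue output lens stands 8 mm out of its -x face. The key is in the middle of the top.
- blue_key (a joint): How far the blue key is pressed in, in m: about 0 (0 to 0.002) when out (off), 0.012 at its stop (on). It is vertical, has no spring and stays where it is left; it moves against a steady friction of about 4 N to the stop. There the sprung cap of the key gives up to 6 mm more (5 N at first, rising 1.5 N per mm; not counted in this value), then is hard; let go, the cap rises again and the key stays in.
- blue_top (a point): Centre of the top of the blue key, an upright round key 28 mm across. Moves with the key: about 76 mm above the table when out, 64 mm (14 mm above the box) when fully in and let go.
- red_unit: Light unit with the red key: a loose light-grey box on four rubber feet, 76 x 76 mm, top face 50 mm above the table, about 0.5 kg. Origin at the centre of its underside, z up; a red output lens stands 8 mm out of its -x face. The key is in the middle of the top.
- red_key (a joint): How far the red key is pressed in, in m: about 0 (0 to 0.002) when out (off), 0.012 at its stop (on). It is vertical, has no spring and stays where it is left; it moves against a steady friction of about 4 N to the stop. There the sprung cap of the key gives up to 6 mm more (5 N at first, rising 1.5 N per mm; not counted in this value), then is hard; let go, the cap rises again and the key stays in.
- red_top (a point): Centre of the top of the red key, an upright round key 28 mm across. Moves with the key: about 76 mm above the table when out, 64 mm (14 mm above the box) when fully in and let go.
- green_unit: Light unit with the green key: a loose light-grey box on four rubber feet, 76 x 76 mm, top face 50 mm above the table, about 0.5 kg. Origin at the centre of its underside, z up; a green output lens stands 8 mm out of its -x face. The key is in the middle of the top.
- green_key (a joint): How far the green key is pressed in, in m: about 0 (0 to 0.002) when out (off), 0.012 at its stop (on). It is vertical, has no spring and stays where it is left; it moves against a steady friction of about 4 N to the stop. There the sprung cap of the key gives up to 6 mm more (5 N at first, rising 1.5 N per mm; not counted in this value), then is hard; let go, the cap rises again and the key stays in.
- green_top (a point): Centre of the top of the green key, an upright round key 28 mm across. Moves with the key: about 76 mm above the table when out, 64 mm (14 mm above the box) when fully in and let go.
- yellow_unit: Light unit with the yellow key: a loose light-grey box on four rubber feet, 76 x 76 mm, top face 50 mm above the table, about 0.5 kg. Origin at the centre of its underside, z up; a yellow output lens stands 8 mm out of its -x face. The key is in the middle of the top.
- yellow_key (a joint): How far the yellow key is pressed in, in m: about 0 (0 to 0.002) when out (off), 0.012 at its stop (on). It is vertical, has no spring and stays where it is left; it moves against a steady friction of about 4 N to the stop. There the sprung cap of the key gives up to 6 mm more (5 N at first, rising 1.5 N per mm; not counted in this value), then is hard; let go, the cap rises again and the key stays in.
- yellow_top (a point): Centre of the top of the yellow key, an upright round key 28 mm across. Moves with the key: about 76 mm above the table when out, 64 mm (14 mm above the box) when fully in and let go.
- dish: Closed clear culture dish, loose, 90 mm across, 18 mm high; origin at the centre of its underside. Bystander.
- slide_box: Blue box of microscope slides, loose, 85 x 100 x 32 mm high; origin at the centre of its underside. Bystander.
- oil: Small amber bottle of immersion oil, loose, 32 mm across, 70 mm high; origin at the centre of its underside. Bystander.
There are look-alikes about, which are no part of the job. What is shaped like the red_unit but orange or purple is not meant. Leave any purple look-alike of the blue_unit alone.

How it is judged:
On the way, in this order (a step that is already met when the one before it is completed fails the run):
1. the blue key is pressed in (value of joint blue_key above 0.009 m), for 0.1 s.
2. the red key is pressed in (value of joint red_key above 0.009 m), for 0.1 s.
At the end, for the whole second after the job is handed in: The blue and red keys are in (at least 9 of 12 mm), green and yellow still out (less than 4 mm in); each unit is upright (within 0.05 rad), at rest and within 12 mm of where it began; dish, slide box and bottle are within 10 mm of where they began and the bottle is upright (value of joint each of blue_key, red_key above 0.009 m and value of joint each of green_key, yellow_key below 0.004 m and distance of each of blue_unit, red_unit, green_unit, yellow_unit from where it was at the start of the episode below 0.012 m and distance of each of dish, slide_box, oil from where it was at the start of the episode below 0.01 m and angle between each of blue_unit, red_unit, green_unit, yellow_unit's own z axis and vertical below 0.05 rad and angle between oil's own z axis and vertical below 0.1 rad and linear speed of each of blue_unit, red_unit, green_unit, yellow_unit below 0.01 m/s); the robot touches nothing.
It fails at once if the red key is pressed (over 4 mm) before the blue one is in (value of joint red_key above 0.004 m and value of joint blue_key below 0.009 m).
It fails at once if the green or yellow unit is touched (over 1 N) or its key pressed (over 4 mm), or any unit is touched with more than the fingers (over 1 N) (value of joint any of green_key, yellow_key above 0.004 m or contact force between any of the fingers, the arm and green_unit above 1 N or contact force between any of the fingers, the arm and yellow_unit above 1 N or contact force between the arm and blue_unit above 1 N or contact force between the arm and red_unit above 1 N).
It fails at once if a light unit is shoved more than 12 mm, lifted more than 5 mm or tipped more than 0.12 rad (distance of any of blue_unit, red_unit, green_unit, yellow_unit from where it was at the start of the episode above 0.012 m or height (world z) of any of blue_unit, red_unit, green_unit, yellow_unit above 0.005 m or angle between any of blue_unit, red_unit, green_unit, yellow_unit's own z axis and vertical above 0.12 rad).
It fails at once if dish, slide box or bottle is moved more than 10 mm (distance of any of dish, slide_box, oil from where it was at the start of the episode above 0.01 m).
It fails at once if a key is pressed roughly (over 30 N) (contact force between the fingers and blue_unit above 30 N or contact force between the fingers and red_unit above 30 N).
It also fails if it takes over 42 s, if anything falls off the work surface, if the arm or the gripper's body presses on something with over 40 N, if the wrist force passes 120 N, or if a joint passes its speed limit or range.

### The arm

A 7-joint arm with a two-finger parallel gripper is mounted at the origin on the work surface. World frame = base frame: x ahead of the robot, y to its left, z up, the work surface at z = 0. Lengths are in m, angles in rad, forces in N, time in s.
With the tool pointing down it reaches from about 0.375 to 0.925 m from the base axis. Payload 3.1 kg.
Tool frame: the origin (TCP) lies midway between the tips of the shut fingers; the grasp point (between the pads) lies 19 mm behind it; z points along the fingers, y is the line along which they close (so a half turn about z gives the same grasp; the last joint's range is limited). The gripper opens to 85 mm and grips with 20 to 120 N. Pads are 22 mm wide; open, the fingers measure 114 mm over their backs; the gripper's body (76 mm by 85 mm) begins 54 mm behind the grasp point. The pads swing forward as they close: fully open they stand 13 mm farther back than shut.
Start: joints at [-1.379, 0.383, 0.044, 1.598, -0.018, 1.161, -0.05], TCP at [0.186, 0.623, 0.231] pointing down, gripper open.
Joint ranges: [-2.61, 2.61], [-0.41, 2.15], [-1.48, 1.57], [0, 2.5], [-1.57, 4.71], [0.05, 1.97], [-2.85, 2.85]. Speed limits (rad/s): [2.79, 2.79, 3.14, 3.14, 3.14, 3.14, 3.14].

### API

Orientations are given as [roll, pitch, yaw] about the fixed x, y, z axes, in that order (R = Rz(yaw) Ry(pitch) Rx(roll)).
In Python, from rig import arm, viewer gives the robot as it stands. The module is installed in compiled form; this text tells all that it offers.
- The arm moves only by the shell command python3 -m handwheel 'ROWS' [FORCE]. ROWS is JSON, a list of rows, each an object of numbers: "jaw": the opening, from 0 (shut) to 1 (fully open); "dx", "dy", "dz": the shift along the tool's x, y, z in cm; "wx", "wy", "wz": the turn, a rotation vector about the tool's x, y, z in rad. A call has 1 to 5 rows; each row is the pose to reach, as a shift and turn from the pose commanded when the call began, along the tool's axes at that moment; what a row does not reach only later rows make up. A row lasts 1/12 s, in which the tool goes at most 41.7 mm and 7.16 degrees, less where a joint would pass 70% of its speed; a pose out of reach is approached as far as the arm can. A call with a gripper value outside its range is refused whole. The fingers move at their own pace and stop on an object; FORCE is the grip in N (left out, the last holds). Time passes only in rows, so rows that repeat a pose let the fingers close. It gives the time, the measured TCP pose, the force, the opening and the grip force at its end, in the units of the state.
- arm.observe(): the state, without advancing time (a new reading comes with each control period).
- viewer.camera(name): name is "scene" or "top" or "wrist"; returns the picture (420x560x3 uint8, blue, green, red); there is no depth.
- viewer.get_calibration(name): a dict with "fx", "fy", "cx", "cy" (pixels), "rvec" (rotation vector, rad) and "tvec" (3), from world to camera coordinates, as OpenCV has them; the wrist camera has in their place "hand_eye" (4x4, takes a point from camera to tool coordinates, whose origin is the TCP and whose axes are the flange's). Camera axes: x right, y down, z forward; pixel columns grow to the right and rows downward; lengths in m; the calibration is good to about 2 mm. The wrist camera is an equidistant fisheye: a pixel r from the principal point sees the ray r / f radians off the axis. A picture is of the moment at which its call begins: read the wrist's pose just before it. get_calibration takes no time and is no camera call.
- arm.finish_job(): hands the job in; it is judged then, once.
Trained networks look in the newest picture that a camera, given by its name, has taken for a name from the list of things; names that differ only in an ending like _2 or _b are one class to them, and where a whole thing is asked for, a point or a joint stands for the part that bears it (a point fixed in the world has none). Each returns a list of dicts, best first, with "conf" (0 to 1); they miss things now and then, are a little off and sometimes report something else, mostly with a low value. They report only what shows in the picture. A call takes as long as a camera call. They do not tell look-alikes from the thing itself.
- viewer.spot_in(camera, name): "xy" ([column, row] in pixels, amid what is visible of it).
The state is a dict: "time_s": time; "q": joint angles; "joint_vel": joint speeds; "joint_efforts": joint torques, N m; "position": TCP position; "eef_rot": TCP orientation; "force": force on the tool from outside, world axes, zero at the start; "moment": the same for the moment, N m; "finger_gap": finger opening in m; "grip_force": force on a finger pad.
Only numpy, scipy, OpenCV 4.12 (cv2) and the standard library are available. Lean on these libraries where they do the work, as an engineer would, in place of code of your own. Each camera call takes 0.05 s, during which the arm holds its last target. There are 200 camera calls.

## Working session

There is one attempt and no reset: what is moved stays moved. The work goes in short steps, Python scripts to look and compute and a shell command to move; the robot and the scene stay as the last step left them, time stands still between calls to the robot, and variables do not carry over. Pictures are saved under pics/ and viewed, at most 10 in all, crops included, and the job is handed in when it is done.

```bash
mkdir -p pics; cat > h.py <<'E'
import numpy as np,cv2
from rig import arm,viewer
from scipy.spatial.transform import Rotation as R
def pix2w(cam,uv,z):
    c=viewer.get_calibration(cam)
    uv=np.asarray(uv,float)
    if cam=="wrist":
        s=arm.observe(); T=np.array(c["hand_eye"])
        d=(uv-[c["cx"],c["cy"]])/[c["fx"],c["fy"]]; r=np.hypot(*d)
        ray=np.array([*(d/max(r,1e-9)*np.sin(r)),np.cos(r)])
        Rt=R.from_euler("xyz",s["eef_rot"]).as_matrix()
        o=Rt@T[:3,3]+s["position"]; ray=Rt@T[:3,:3]@ray
    else:
        Rm=cv2.Rodrigues(np.array(c["rvec"],float))[0]
        ray=Rm.T@np.array([(uv[0]-c["cx"])/c["fx"],(uv[1]-c["cy"])/c["fy"],1])
        o=-Rm.T@np.array(c["tvec"],float).ravel()
    return o+ray*(z-o[2])/ray[2]
E
python3 - <<'E'
from h import *
s=arm.observe();print({k:np.round(s[k],3) for k in("time_s","position","eef_rot","force","finger_gap")})
for c in("top","scene"):
    cv2.imwrite(f"pics/{c}0.png",viewer.camera(c))
    for n in("blue_top","red_top","green_top","yellow_top"):
        if c=="top":
            for d in viewer.spot_in(c,n)[:3]: print(c,n,d["conf"],np.round(d["xy"]),pix2w(c,d["xy"],.076).round(3))
E
```

```text
{'time_s': np.float64(0.0), 'position': array([0.185, 0.622, 0.23 ]), 'eef_rot': array([-3.139,  0.   ,  2.852]), 'force': array([-0.547, -0.153, -0.424]), 'finger_gap': np.float64(0.086)}
top blue_top 0.66 [210. 310.] [0.385 0.124 0.076]
top blue_top 0.21 [159. 237.] [0.513 0.226 0.076]
top red_top 0.62 [312. 249.] [ 0.499 -0.056  0.076]
top red_top 0.62 [305. 319.] [ 0.373 -0.046  0.076]
top red_top 0.56 [387. 344.] [ 0.334 -0.191  0.076]
top green_top 0.74 [405. 231.] [ 0.536 -0.23   0.076]
top yellow_top 0.71 [159. 237.] [0.513 0.226 0.076]
```

View pics/top0.png

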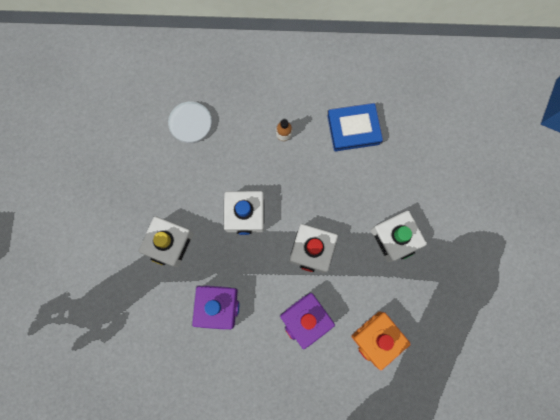

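View pics/scene0.png

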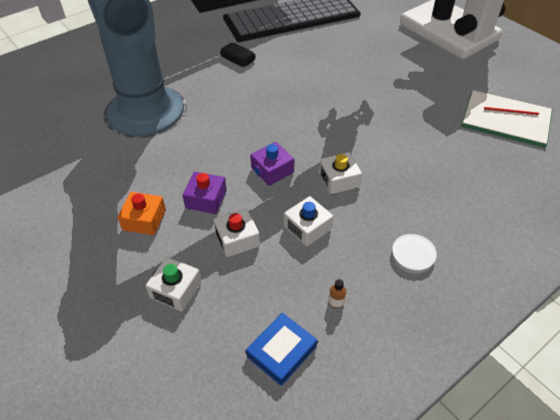

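The top view shows the true (grey) blue unit with its key at about (243,209) and the grey red unit's key at about (315,246). The purple ones at (215,307) and (307,321) and the orange one at (380,341) are look-alikes. Yellow is at (163,240) and green at (403,234).

```bash
cat >> h.py <<'E'
def key(img,col,near,rad=20):
    h=cv2.cvtColor(img,cv2.COLOR_BGR2HSV); H,S,V=cv2.split(h)
    m=((H>100)&(H<130) if col=="blue" else (H<8)|(H>172))&(S>130)&(V>60)
    yy,xx=np.nonzero(m); k=np.hypot(xx-near[0],yy-near[1])<rad
    xx,yy=xx[k],yy[k]
    return np.array([xx.mean(),yy.mean()]),k.sum(),(xx.min(),xx.max(),yy.min(),yy.max())
def go(target):
    s=arm.observe(); Rt=R.from_euler("xyz",s["eef_rot"])
    return (Rt.inv().apply(np.array(target)-s["position"])*100).round(2)
E
python3 - <<'E'
from h import *
im=cv2.imread("pics/top0.png")
for c,n in(("blue",(243,209)),("red",(315,246))):
    p,k,b=key(im,c,n,15); w=pix2w("top",p,.074);print(c,p,k,b,w.round(4),go([*w[:2],.2]))
E
```

```text
blue [242.66019417 208.29126214] 206 (np.int64(235), np.int64(250), np.int64(201), np.int64(216)) [0.5724 0.0745 0.074 ] [-52.73 -41.48   3.12]
red [314.30097087 246.16504854] 206 (np.int64(306), np.int64(322), np.int64(238), np.int64(254)) [ 0.5043 -0.0611  0.074 ] [-50.07 -56.41   3.13]
```

```bash
python3 -m handwheel '[{"dx":-3.2,"dy":-2.5,"jaw":0},{"dx":-6.4,"dy":-5,"jaw":0},{"dx":-9.6,"dy":-7.5,"jaw":0},{"dx":-12.8,"dy":-10,"jaw":0},{"dx":-16,"dy":-12.5,"jaw":0}]' && python3 -m handwheel '[{"dx":-3.2,"dy":-2.5,"jaw":0},{"dx":-6.4,"dy":-5,"jaw":0},{"dx":-9.6,"dy":-7.5,"jaw":0},{"dx":-12.8,"dy":-10,"jaw":0},{"dx":-16,"dy":-12.5,"jaw":0}]'; python3 -c "
from h import *
print(go([.5724,.0745,.14]))"
```

```text
[-52.72 -41.47   9.12]$[0]: bad value
```

```bash
python3 -m handwheel '[{"jaw":0,"dx":-3.2,"dy":-2.5,"dz":0,"wx":0,"wy":0,"wz":0}]'
```

```text
time_s: 0.38
position: [0.2002, 0.5961, 0.2308]
eef_rot: [3.138, -0.007, 2.865]
force: [-2.2, 0.7, 0.8]
finger_gap: 0.0757
grip_force: 0.0
```

```bash
python3 -m handwheel '[{"jaw":0,"dx":-3.2,"dy":-2.5,"dz":0,"wx":0,"wy":0,"wz":0},{"jaw":0,"dx":-6.4,"dy":-5,"dz":0,"wx":0,"wy":0,"wz":0},{"jaw":0,"dx":-9.6,"dy":-7.5,"dz":0,"wx":0,"wy":0,"wz":0},{"jaw":0,"dx":-12.8,"dy":-10,"dz":0,"wx":0,"wy":0,"wz":0},{"jaw":0,"dx":-16,"dy":-12.5,"dz":0,"wx":0,"wy":0,"wz":0}]' && python3 -m handwheel '[{"jaw":0,"dx":-3.2,"dy":-2.5,"dz":0,"wx":0,"wy":0,"wz":0},{"jaw":0,"dx":-6.4,"dy":-5,"dz":0,"wx":0,"wy":0,"wz":0},{"jaw":0,"dx":-9.6,"dy":-7.5,"dz":0,"wx":0,"wy":0,"wz":0},{"jaw":0,"dx":-12.8,"dy":-10,"dz":0,"wx":0,"wy":0,"wz":0},{"jaw":0,"dx":-16,"dy":-12.5,"dz":0,"wx":0,"wy":0,"wz":0}]'; python3 -c "
from h import *
print(go([.5724,.0745,.16]))"
```

```text
time_s: 0.8
position: [0.3277, 0.4226, 0.2314]
eef_rot: [3.141, 0.0, 2.852]
force: [0.8, 0.1, 0.7]
finger_gap: 0.0123
grip_force: 0.0
time_s: 1.22
position: [0.4453, 0.257, 0.2316]
eef_rot: [3.141, 0.0, 2.852]
force: [-0.1, 1.3, -0.4]
finger_gap: 0.0001
grip_force: 0.0
[-17.39 -13.87   7.15]
```

Move over blue at z≈0.17, settle, and look with the wrist camera.

```bash
python3 -m handwheel '[{"jaw":0,"dx":-3.2,"dy":-2.6,"dz":0.5,"wx":0,"wy":0,"wz":0},{"jaw":0,"dx":-6.4,"dy":-5.1,"dz":1,"wx":0,"wy":0,"wz":0},{"jaw":0,"dx":-9.6,"dy":-7.7,"dz":2,"wx":0,"wy":0,"wz":0},{"jaw":0,"dx":-12.8,"dy":-10.2,"dz":3,"wx":0,"wy":0,"wz":0},{"jaw":0,"dx":-16,"dy":-12.8,"dz":4,"wx":0,"wy":0,"wz":0}]' && python3 -m handwheel '[{"jaw":0,"dx":-0.6,"dy":-0.4,"dz":0.5,"wx":0,"wy":0,"wz":0},{"jaw":0,"dx":-0.8,"dy":-0.6,"dz":1,"wx":0,"wy":0,"wz":0},{"jaw":0,"dx":-0.8,"dy":-0.6,"dz":1,"wx":0,"wy":0,"wz":0},{"jaw":0,"dx":-0.8,"dy":-0.6,"dz":1,"wx":0,"wy":0,"wz":0}]'; python3 - <<'E'
from h import *
print(go([.5724,.0745,.09]))
s=arm.observe();print(s["position"],s["force"])
im=viewer.camera("wrist");cv2.imwrite("pics/w1.png",im)
for n in("blue_top","red_top"):
  for d in viewer.spot_in("wrist",n)[:3]: print(n,d["conf"],np.round(d["xy"]),pix2w("wrist",d["xy"],.074).round(4))
E
```

```text
time_s: 1.63
position: [0.5614, 0.0903, 0.1917]
eef_rot: [3.141, 0.001, 2.852]
force: [0.7, 1.3, 0.1]
finger_gap: 0.0
grip_force: 0.0
time_s: 1.97
position: [0.5653, 0.0857, 0.1812]
eef_rot: [3.141, -0.002, 2.854]
force: [0.3, 0.5, -0.4]
finger_gap: -0.0001
grip_force: 0.0
[-1.02 -0.88  9.12]
[0.56529862 0.08572473 0.1812432 ] [ 0.32486004  0.48764443 -0.3892976 ]
blue_top 0.66 [270. 214.] [0.573  0.0767 0.074 ]
blue_top 0.55 [262.   1.] [0.4084 0.1197 0.074 ]
red_top 0.96 [108. 181.] [ 0.5051 -0.0515  0.074 ]
red_top 0.56 [70. 42.] [ 0.3744 -0.0463  0.074 ]
```

View pics/w1.png

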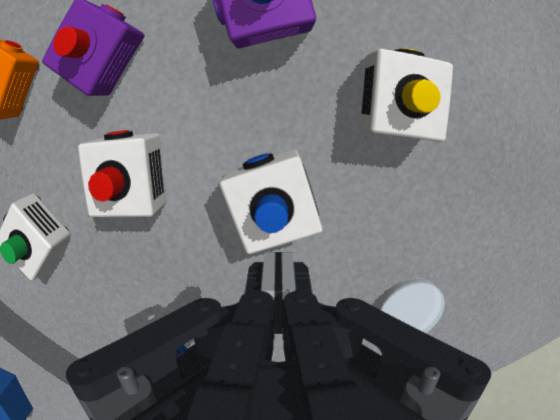

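Wrist view: grey blue unit's key top at (271,214) and red at (106,184). The networks' blue fix agrees with the top view within 2 mm. Descending to just above the key.

```bash
python3 -m handwheel '[{"jaw":0,"dx":-0.5,"dy":-0.4,"dz":3,"wx":0,"wy":0,"wz":0},{"jaw":0,"dx":-1.0,"dy":-0.8,"dz":6,"wx":0,"wy":0,"wz":0},{"jaw":0,"dx":-1.0,"dy":-0.8,"dz":8,"wx":0,"wy":0,"wz":0},{"jaw":0,"dx":-1.0,"dy":-0.8,"dz":8.8,"wx":0,"wy":0,"wz":0},{"jaw":0,"dx":-1.0,"dy":-0.8,"dz":8.8,"wx":0,"wy":0,"wz":0}]'; python3 - <<'E'
from h import *
print(go([.573,.0756,.0615]))
s=arm.observe();print(s["position"],s["force"])
E
```

```text
time_s: 2.53
position: [0.5713, 0.0744, 0.0917]
eef_rot: [-3.14, -0.004, 2.854]
force: [0.5, -0.2, 0.3]
finger_gap: 0.0001
grip_force: 0.0
[-0.14  0.16  3.02]
[0.57132581 0.07444883 0.09170346] [ 0.54398141 -0.2391569   0.30390614]
```

```bash
python3 -m handwheel '[{"jaw":0,"dx":0,"dy":0.1,"dz":0.8,"wx":0,"wy":0,"wz":0},{"jaw":0,"dx":0,"dy":0.1,"dz":1.2,"wx":0,"wy":0,"wz":0},{"jaw":0,"dx":0,"dy":0.1,"dz":1.5,"wx":0,"wy":0,"wz":0},{"jaw":0,"dx":0,"dy":0.1,"dz":1.8,"wx":0,"wy":0,"wz":0},{"jaw":0,"dx":0,"dy":0.1,"dz":2.0,"wx":0,"wy":0,"wz":0}]'; python3 -m handwheel '[{"jaw":0,"dx":0,"dy":0,"dz":0.2,"wx":0,"wy":0,"wz":0},{"jaw":0,"dx":0,"dy":0,"dz":0.4,"wx":0,"wy":0,"wz":0},{"jaw":0,"dx":0,"dy":0,"dz":0.6,"wx":0,"wy":0,"wz":0},{"jaw":0,"dx":0,"dy":0,"dz":0.6,"wx":0,"wy":0,"wz":0}]'
```

```text
time_s: 2.95
position: [0.5746, 0.0744, 0.0744]
eef_rot: [3.141, 0.001, 2.852]
force: [0.3, 0.8, 3.7]
finger_gap: -0.0003
grip_force: 1.9
time_s: 3.28
position: [0.5744, 0.0743, 0.0678]
eef_rot: [3.141, 0.001, 2.852]
force: [0.1, 0.9, 1.6]
finger_gap: -0.0001
grip_force: 1.0
```

```bash
python3 -m handwheel '[{"jaw":0,"dx":0,"dy":0,"dz":0.2,"wx":0,"wy":0,"wz":0},{"jaw":0,"dx":0,"dy":0,"dz":0.4,"wx":0,"wy":0,"wz":0},{"jaw":0,"dx":0,"dy":0,"dz":0.4,"wx":0,"wy":0,"wz":0}]'; python3 -m handwheel '[{"jaw":0,"dx":0,"dy":0,"dz":0.1,"wx":0,"wy":0,"wz":0},{"jaw":0,"dx":0,"dy":0,"dz":0.2,"wx":0,"wy":0,"wz":0},{"jaw":0,"dx":0,"dy":0,"dz":0.2,"wx":0,"wy":0,"wz":0}]'
```

```text
time_s: 3.53
position: [0.5745, 0.0744, 0.0638]
eef_rot: [3.141, 0.001, 2.852]
force: [-0.3, 0.0, 5.7]
finger_gap: -0.0
grip_force: 2.7
time_s: 3.78
position: [0.5746, 0.0744, 0.0624]
eef_rot: [3.141, 0.001, 2.852]
force: [-0.8, 0.6, 8.1]
finger_gap: -0.0001
grip_force: 3.8
```

8 N with the tip at 62 mm means the key is at its stop and the cap is compressing. Withdraw straight up, head for red, and look.

```bash
python3 -m handwheel '[{"jaw":0,"dx":0,"dy":0,"dz":-1,"wx":0,"wy":0,"wz":0},{"jaw":0,"dx":0,"dy":0,"dz":-4,"wx":0,"wy":0,"wz":0},{"jaw":0,"dx":0,"dy":0,"dz":-7.5,"wx":0,"wy":0,"wz":0},{"jaw":0,"dx":0,"dy":0,"dz":-10,"wx":0,"wy":0,"wz":0},{"jaw":0,"dx":0,"dy":0,"dz":-10,"wx":0,"wy":0,"wz":0}]'; python3 - <<'E'
from h import *
print(go([.5045,-.058,.14]))
s=arm.observe();print(s["position"],s["force"])
im=viewer.camera("wrist");cv2.imwrite("pics/w2.png",im)
for n in("blue_top","red_top"):
  for d in viewer.spot_in("wrist",n)[:3]: print(n,d["conf"],np.round(d["xy"]),pix2w("wrist",d["xy"],.074).round(4))
E
```

```text
time_s: 4.2
position: [0.5777, 0.074, 0.1674]
eef_rot: [3.137, 0.009, 2.851]
force: [1.2, 0.1, 0.5]
finger_gap: -0.0
grip_force: 0.0
[  3.26 -14.75   2.64]
[0.57773886 0.07396344 0.16741559] [1.15198273 0.11708299 0.49195484]
blue_top 0.89 [280. 196.] [0.5643 0.078  0.074 ]
blue_top 0.4 [ 27. 228.] [ 0.5227 -0.1665  0.074 ]
red_top 0.83 [102. 169.] [ 0.4999 -0.0512  0.074 ]
red_top 0.57 [70. 20.] [ 0.3711 -0.0411  0.074 ]
```

View pics/w2.png

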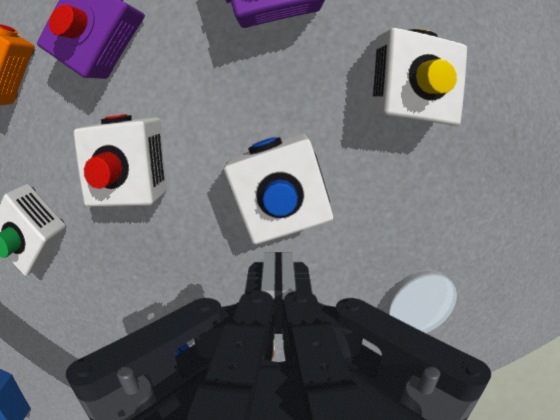

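The blue key now sits low in its ring at (280,197), so it is in. The red key is at (103,170). Moving over red.

```bash
python3 -m handwheel '[{"jaw":0,"dx":0.8,"dy":-3.6,"dz":0,"wx":0,"wy":0,"wz":0},{"jaw":0,"dx":1.6,"dy":-7.2,"dz":0,"wx":0,"wy":0,"wz":0},{"jaw":0,"dx":2.4,"dy":-10.8,"dz":0,"wx":0,"wy":0,"wz":0},{"jaw":0,"dx":3.2,"dy":-14.4,"dz":0,"wx":0,"wy":0,"wz":0},{"jaw":0,"dx":3.2,"dy":-14.4,"dz":0,"wx":0,"wy":0,"wz":0}]'; python3 -m handwheel '[{"jaw":0,"dx":0,"dy":0,"dz":0,"wx":0,"wy":0,"wz":0},{"jaw":0,"dx":0,"dy":0,"dz":0,"wx":0,"wy":0,"wz":0}]'; python3 - <<'E'
from h import *
im=viewer.camera("wrist");cv2.imwrite("pics/w3.png",im)
for d in viewer.spot_in("wrist","red_top")[:3]: print(d["conf"],np.round(d["xy"]),w:=pix2w("wrist",d["xy"],.075).round(4),go([*w[:2],.09]))
E
```

```text
time_s: 4.77
position: [0.4951, -0.0633, 0.159]
eef_rot: [-3.136, -0.008, 2.84]
force: [-1.1, -0.7, -0.6]
finger_gap: -0.0001
grip_force: 0.0
time_s: 4.93
position: [0.5008, -0.0544, 0.1602]
eef_rot: [-3.141, -0.003, 2.851]
force: [0.1, 0.1, 0.8]
finger_gap: -0.0002
grip_force: 0.0
0.88 [67. 71.] [ 0.3416 -0.182   0.075 ] [ 11.72 -16.9    7.1 ]
0.76 [273. 216.] [ 0.5046 -0.0584  0.075 ] [-0.41 -0.43  7.08]
0.56 [232.  40.] [ 0.3736 -0.0493  0.075 ] [12.41 -3.27  7.1 ]
```

View pics/w3.png

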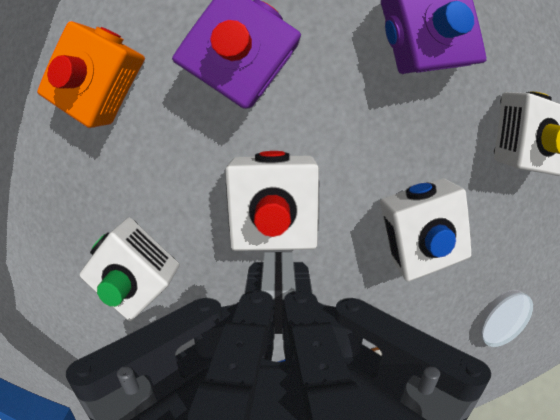

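The grey red unit's key is at (272,216), which matches the 0.76 detection at (0.5046, -0.058).

```bash
python3 -m handwheel '[{"jaw":0,"dx":-0.4,"dy":-0.5,"dz":2.5,"wx":0,"wy":0,"wz":0},{"jaw":0,"dx":-0.4,"dy":-0.5,"dz":5,"wx":0,"wy":0,"wz":0},{"jaw":0,"dx":-0.4,"dy":-0.5,"dz":6.5,"wx":0,"wy":0,"wz":0},{"jaw":0,"dx":-0.4,"dy":-0.5,"dz":7,"wx":0,"wy":0,"wz":0},{"jaw":0,"dx":-0.4,"dy":-0.5,"dz":7,"wx":0,"wy":0,"wz":0}]'; python3 -c "
from h import *
print(go([.5045,-.0593,.0625]))"
```

```text
time_s: 5.45
position: [0.5034, -0.0592, 0.0899]
eef_rot: [-3.14, -0.004, 2.854]
force: [0.1, -0.2, 0.5]
finger_gap: -0.0002
grip_force: 0.0
[-0.12  0.03  2.74]
```

```bash
python3 -m handwheel '[{"jaw":0,"dx":0,"dy":0,"dz":0.8,"wx":0,"wy":0,"wz":0},{"jaw":0,"dx":0,"dy":0,"dz":1.2,"wx":0,"wy":0,"wz":0},{"jaw":0,"dx":0,"dy":0,"dz":1.5,"wx":0,"wy":0,"wz":0},{"jaw":0,"dx":0,"dy":0,"dz":1.8,"wx":0,"wy":0,"wz":0},{"jaw":0,"dx":0,"dy":0,"dz":2.0,"wx":0,"wy":0,"wz":0}]'; python3 -m handwheel '[{"jaw":0,"dx":0,"dy":0,"dz":0.2,"wx":0,"wy":0,"wz":0},{"jaw":0,"dx":0,"dy":0,"dz":0.4,"wx":0,"wy":0,"wz":0},{"jaw":0,"dx":0,"dy":0,"dz":0.6,"wx":0,"wy":0,"wz":0},{"jaw":0,"dx":0,"dy":0,"dz":0.7,"wx":0,"wy":0,"wz":0},{"jaw":0,"dx":0,"dy":0,"dz":0.7,"wx":0,"wy":0,"wz":0}]'
```

```text
time_s: 5.87
position: [0.5052, -0.0605, 0.0722]
eef_rot: [3.141, 0.001, 2.852]
force: [-1.3, 0.3, 4.1]
finger_gap: 0.0002
grip_force: 1.9
time_s: 6.28
position: [0.5049, -0.0606, 0.0647]
eef_rot: [3.141, 0.001, 2.852]
force: [1.1, 1.1, 1.9]
finger_gap: 0.0002
grip_force: 1.0
```

```bash
python3 -m handwheel '[{"jaw":0,"dx":0,"dy":0,"dz":0.1,"wx":0,"wy":0,"wz":0},{"jaw":0,"dx":0,"dy":0,"dz":0.2,"wx":0,"wy":0,"wz":0},{"jaw":0,"dx":0,"dy":0,"dz":0.3,"wx":0,"wy":0,"wz":0},{"jaw":0,"dx":0,"dy":0,"dz":0.3,"wx":0,"wy":0,"wz":0}]'
```

```text
time_s: 6.62
position: [0.5051, -0.0606, 0.0622]
eef_rot: [3.141, 0.001, 2.852]
force: [-1.1, -0.4, 7.2]
finger_gap: -0.0001
grip_force: 3.8
```

Red is at its stop (7 N at 62 mm). Withdraw and check.

```bash
python3 -m handwheel '[{"jaw":0,"dx":0,"dy":0,"dz":-1,"wx":0,"wy":0,"wz":0},{"jaw":0,"dx":0,"dy":0,"dz":-4,"wx":0,"wy":0,"wz":0},{"jaw":0,"dx":0,"dy":0,"dz":-7.5,"wx":0,"wy":0,"wz":0},{"jaw":0,"dx":0,"dy":0,"dz":-10,"wx":0,"wy":0,"wz":0},{"jaw":0,"dx":0,"dy":0,"dz":-10,"wx":0,"wy":0,"wz":0}]';python3 -m handwheel '[{"jaw":0,"dx":0,"dy":0,"dz":0,"wx":0,"wy":0,"wz":0},{"jaw":0,"dx":0,"dy":0,"dz":0,"wx":0,"wy":0,"wz":0},{"jaw":0,"dx":0,"dy":0,"dz":0,"wx":0,"wy":0,"wz":0}]'; python3 -c "
from h import *
cv2.imwrite('pics/w4.png',viewer.camera('wrist'))"
```

```text
time_s: 7.03
position: [0.5081, -0.0615, 0.1669]
eef_rot: [3.138, 0.009, 2.851]
force: [1.3, -0.0, -0.4]
finger_gap: 0.0002
grip_force: 0.0
time_s: 7.28
position: [0.5027, -0.0606, 0.1601]
eef_rot: [-3.14, -0.004, 2.852]
force: [0.7, 0.4, 0.1]
finger_gap: 0.0001
grip_force: 0.0
```

View pics/w4.png

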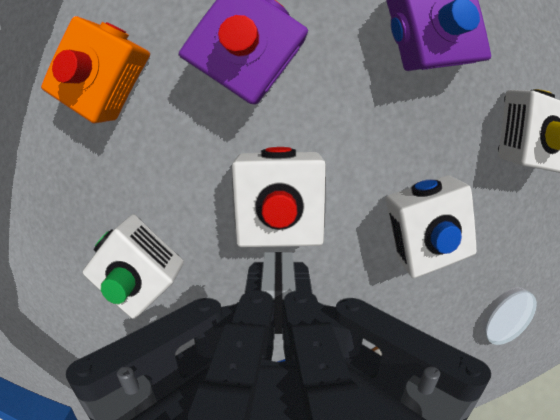

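The red key at (279,209) and the blue key at (443,237) both sit low. Green at (118,286) still stands out, and nothing has shifted.

```bash
python3 -c "
from rig import arm
print(arm.finish_job())"
```

```text
the job is handed in; nothing more can be done
None
```

I pressed the blue key and then the red key fully in (about 8 N and 7 N at their stops), withdrew the arm clear of everything, and handed the job in at about 7.3 s; the hand-in returned no verdict.

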